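Sweep the loose pipe fittings into the parts bay

ROBOT

A 6-joint arm with a two-finger parallel gripper is mounted at the origin on the work surface. World frame = base frame: x ahead of the robot, y to its left, z up, the work surface at z = 0. Lengths are in mm, angles in degrees, forces in N, time in s.
With the tool pointing down it reaches from about 300 to 850 mm from the base axis. Payload 4.2 kg.
Tool frame: the origin (TCP) lies midway between the tips of the shut fingers; the grasp point (between the pads) lies env.hold_point_z behind it (env.hold_point_z is the distance from the TCP to the grasp point, in mm); z points along the fingers, y is the line along which they close (so a half turn about z gives the same grasp; the last joint's range is limited). The gripper opens to 91 mm and grips with 3 to 60 N. Pads are 32 mm wide; open, the fingers measure 118 mm over their backs; the gripper's body (76 mm by 178 mm) begins 60 mm behind the grasp point.
Start: joints at [64.343, 18.312, 89.639, -0, 72.044, -1.146], TCP at [238.555, 523.197, 213.976] pointing down, gripper open.
Joint ranges: [-177.97, 177.97], [-48.28, 115.42], [12.27, 149.76], [-77.06, 257.06], [2.81, 150.46], [-146.56, 146.56]. Speed limits (degrees/s): [147.25, 147.25, 180, 180, 180, 180].

INTERFACE

Orientations are given as [roll, pitch, yaw] about the fixed x, y, z axes, in that order (R = Rz(yaw) Ry(pitch) Rx(roll)).
In Python, from workcell import env, viewer, spotter gives the robot as it stands.
- The arm moves only by the tool apply_moves, never from a script. Its arguments are lists of equal length, an entry for each row: "delta_pos": the shift along the world's x, y, z normalised to -1 to 1, where 1 is 120 mm, a list of three; "rot": the turn, a rotation vector about the world's x, y, z normalised to -1 to 1, where 1 is 1.5 rad, a list of three; "hand": the opening, from 0 (shut) to 1 (fully open). A call has 1 to 10 rows; each row is the pose to reach, as a shift and turn from the pose commanded when the call began; what a row does not reach only later rows make up. A row lasts 1/12 s, in which the tool goes at most 41.7 mm and 7.16 degrees, less where a joint would pass 70% of its speed; a pose out of reach is approached as far as the arm can. A call with a number of a shift or a turn outside -1 to 1 is refused whole. A call with a gripper value outside its range is refused whole. The fingers move at their own pace and stop on an object; "newtons" is the grip in N (left out, the last holds). Time passes only in rows, so rows that repeat a pose let the fingers close. It gives the time, the measured TCP pose, the force, the opening and the grip force at its end, in the units of the state.
- env.state(): the state, without advancing time (a new reading comes with each control period).
- viewer.grab_frame(name): name is "scene" or "side" or "wrist"; returns a dict with "pixels" (384x512x3 uint8, red, green, blue), "camera_matrix" (3x3 intrinsics, pixels), "R" (3x3) and "t" (3): a world point X has camera coordinates R X + t; the wrist camera has in their place "mount" (4x4, takes a point from camera to tool coordinates, whose origin is the TCP and whose axes are the flange's). Camera axes: x right, y down, z forward; pixel columns grow to the right and rows downward; lengths in mm; the calibration is good to about 2 mm. A picture is of the moment at which its call begins: read the wrist's pose just before it. There is no depth.
- env.job_done(): hands the job in; it is judged then, once.
Trained networks look in a picture, given as the dict that the camera call returned (one of the last four; its "shot" number tells which), for a name from the list of things; names that differ only in an ending like _2 or _b are one class to them, and where a whole thing is asked for, a point or a joint stands for the part that bears it (a point fixed in the world has none). Each returns a list of dicts, best first, with "score" (0 to 1); they miss things now and then, are a little off and sometimes report something else, mostly with a low value. They report only what shows in the picture. A call takes as long as a camera call. They do not tell look-alikes from the thing itself.
- spotter.trace(picture, query): "mask" (384x512 bool, what is visible of it) and "box" ([centre column, centre row, width, height] in pixels, round what is visible of it).
- spotter.landmark_of(picture, query): "position" ([column, row] in pixels: a listed point, or the origin of a listed thing).
The state is a dict: "time_s": time; "qpos": joint angles; "qvel": joint speeds; "effort": joint torques, N m; "ee_pos": TCP position; "ee_rot": TCP orientation; "force": force on the tool from outside, world axes, zero at the start; "torque": the same for the moment, N m; "gripper_width": finger opening in mm; "gripper_force": force on a finger pad.
Only numpy, scipy, OpenCV 4.12 (cv2) and the standard library are available. Lean on these libraries where they do the work, as an engineer would, in place of code of your own. Each camera call takes 0.05 s, during which the arm holds its last target. There are 200 camera calls.

TASK

Sweep the three loose pipe fittings (the blank end cap, the flanged ferrule and the hexagonal plug) along the table with the fingertips, fingers closed like a little broom, through the open mouth of the three-sided parts bay, until all three lie wholly inside it. They must stay flat on the table: do not pick up, lift or tip them, and leave the vial, the gauge, the clamp and the bottles where they stand.

Things in the scene. Friction and masses are not known exactly. Their poses are not given: they have to be found in the camera images.
- bay: Low three-sided stainless parts bay, fixed at the left (+y) of the table, its open mouth (no step) facing the fittings, turned up to 17 degrees. Inside 170 mm deep (x) by 200 mm wide (y); walls 4 mm thick, 30 mm high. Origin: centre of its floor, level with the table. In its frame the mouth is at x = -85 mm, the back wall at x = +85 mm, the side walls at y = +-100 mm.
- cap: Loose stainless blank end cap: a plain disc, 50 mm diameter, 10 mm high (rim 6 mm high, top slightly domed), 0.07 to 0.14 kg. Origin: centre of its underside; z up.
- ferrule: Loose stainless ferrule: a short tube of 38 mm diameter, 22 mm high, standing on a flange of 50 mm diameter and 6 mm thickness, hole through the middle, 0.07 to 0.14 kg. Origin: centre of its underside; z up.
- plug: Loose stainless hexagonal plug: six-sided, 52 mm across the corners, 12 mm high, with a round boss of 30 mm diameter up to 20 mm, 0.13 to 0.25 kg. Origin: centre of its underside; z up.
- vial: Small amber sample vial, 28 mm diameter, 50 mm high, standing loose among the fittings; a bystander. Origin: centre of its underside.
- gauge: Pressure gauge lying on its back, 63 mm diameter, 31 mm high, dial up, with a stem of 14 mm diameter that reaches 51 mm from the centre along its -x; loose among the fittings; a bystander. Origin: centre of its underside.
- clamp: Pipe clamp lying flat, ring of 66 mm diameter, 16 mm high, with a bolt and wing nut that reach 57 mm from the centre along its +x; loose, beyond the fittings; a bystander. Origin: centre of the ring's underside.
- bottle_tall: Clear sample bottle, 68 mm diameter, 220 mm high, loose, at the right of the table; a bystander. Origin: centre of its underside.
- bottle_amber: Amber sample bottle, 68 mm diameter, 210 mm high, loose, at the right of the table; a bystander. Origin: centre of its underside.
- bottle_short: Short amber sample bottle, 60 mm diameter, 150 mm high, loose, at the right of the table; a bystander. Origin: centre of its underside.
Things that resemble listed ones, but are neither listed nor needed, are in the scene too. What is shaped like the plug but pink or red is not meant.

How it is judged:
By the outcome, as a careful person would: the job done as asked, in the order asked, and still so for the second after the job is handed in, with the robot touching nothing.
It also fails if it takes over 67 s, if anything falls off the work surface, if the arm or the gripper's body presses on something with over 40 N, if the wrist force passes 120 N, or if a joint passes its speed limit or range.

## Working session

There is one attempt and no reset: what is moved stays moved. The work goes in short steps, Python scripts to look and compute and a tool call to move; the robot and the scene stay as the last step left them, time stands still between calls to the robot, and variables do not carry over. Pictures are saved under pics/ and viewed, at most 10 in all, crops included, and the job is handed in when it is done.

Besides the shell and the picture viewer there is one more tool, called after "Request:" by a JSON object that holds its "name" and its "arguments". apply_moves: Moves the arm, as the interface text tells. Its arguments: {"type":"object","properties":{"delta_pos":{"type":"array"},"rot":{"type":"array"},"hand":{"type":"array"},"newtons":{"type":"number"}},"required":["delta_pos","rot","hand"]}

```bash
mkdir -p pics; cat > h.py <<'E'
import numpy as np, cv2
from workcell import env, viewer, spotter
def ray(p,f,z=0.):
    K=f["camera_matrix"];R=np.array(f["R"]);t=np.array(f["t"]).ravel()
    d=R.T@np.linalg.solve(K,[p[0],p[1],1.]);c=-R.T@t
    return c+d*(z-c[2])/d[2]
def proj(X,f):
    q=np.array(f["camera_matrix"])@(np.array(f["R"])@np.array(X,float)+np.array(f["t"]).ravel());return q[:2]/q[2]
def save(f,n): cv2.imwrite("pics/"+n,cv2.cvtColor(f["pixels"],cv2.COLOR_RGB2BGR))
def look(cam,names,k=3):
    f=viewer.grab_frame(cam)
    for n in names:
        for r in spotter.landmark_of(f,n)[:k]:
            print(cam,n,round(r["score"],2),np.round(r["position"]),np.round(ray(r["position"],f)[:2]))
    return f
E
python3 - <<'E'
from h import *
N="bay cap ferrule plug vial gauge clamp".split()
a=look("scene",N);b=look("side",N)
ims=[cv2.cvtColor(f["pixels"],cv2.COLOR_RGB2BGR) for f in (a,b)]
cv2.imwrite("pics/a.png",cv2.resize(ims[0],(800,600)));cv2.imwrite("pics/b.png",cv2.resize(ims[1],(800,600)))
s=env.state();print(s["time_s"],s["ee_pos"],s["ee_rot"],env.hold_point_z)
E
```

```text
scene bay 0.6 [376. 181.] [541. 326.]
scene cap 0.73 [258. 229.] [647. -74.]
scene ferrule 0.5 [229. 180.] [428. -96.]
scene plug 0.69 [296. 200.] [566.  59.]
scene plug 0.64 [260. 272.] [ 780. -110.]
scene plug 0.56 [256. 167.] [381.   1.]
scene vial 0.57 [230. 211.] [ 561. -126.]
scene gauge 0.81 [185. 214.] [ 545. -243.]
scene gauge 0.25 [126. 257.] [ 658. -395.]
scene clamp 0.66 [314. 261.] [782.  20.]
side bay 0.6 [202. 148.] [526. 307.]
side cap 0.66 [282. 209.] [638. -65.]
side ferrule 0.83 [206. 239.] [431. -99.]
side plug 0.58 [236. 189.] [557.  58.]
side plug 0.55 [339. 208.] [ 780. -114.]
side vial 0.5 [260. 232.] [ 557. -122.]
side gauge 0.67 [277. 271.] [ 548. -247.]
side gauge 0.6 [207. 239.] [ 435. -100.]
side clamp 0.73 [313. 179.] [777.  27.]
0.8 [238.55370062 523.20199604 214.00052706] [ 1.79990517e+02 -1.77460765e-04  1.55489325e+02] 18.8
```

View pics/a.png

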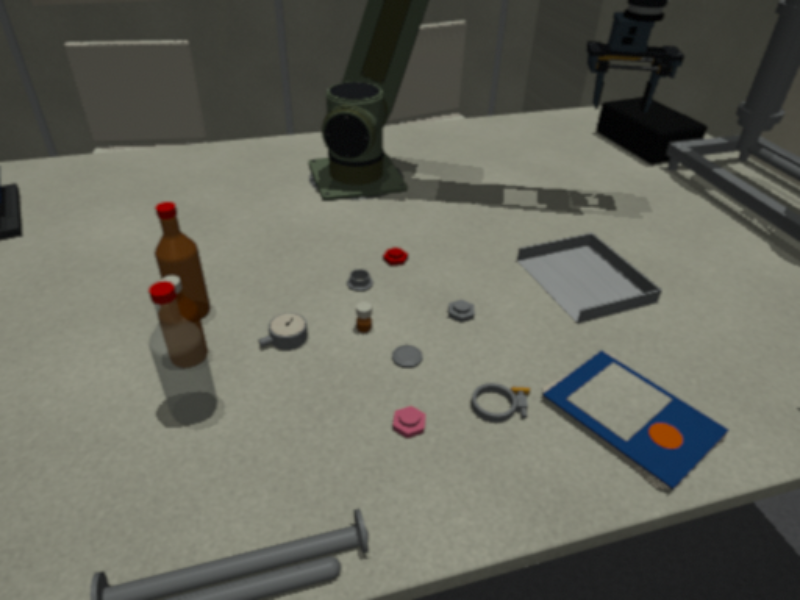

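View pics/b.png

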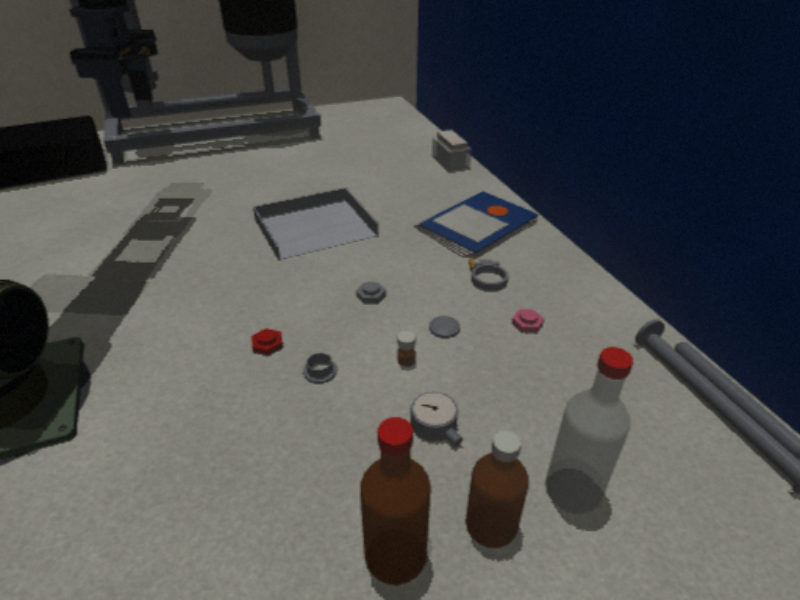

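The scene view shows the plug (461,310), cap (407,356) and ferrule (360,280) in the open. The vial (364,318) stands between the cap and ferrule, and red and pink hexes are decoys. The bay's mouth runs from (518,258) to (580,318), facing -y. I'll fit the bay pose to its silhouettes in both views.

```bash
cat > bay.py <<'E'
from h import *
from scipy.optimize import minimize
def sil(p,f):
    x,y,a=p;c,s=np.cos(a),np.sin(a)
    W=lambda X,Y,Z:proj([x+c*X-s*Y,y+s*X+c*Y,Z],f)
    m=np.zeros((384,512),np.uint8)
    for b in [(-85,89,-104,-100,30),(-85,89,100,104,30),(85,89,-104,104,30),(-85,89,-104,104,.5)]:
        P=np.array([W(X,Y,Z) for X in b[:2] for Y in b[2:4] for Z in (0,b[4])],np.float32)
        cv2.fillConvexPoly(m,np.round(cv2.convexHull(P)*16).astype(np.int32),1,shift=4)
    return m>0
if __name__=="__main__":
    F=[viewer.grab_frame(n) for n in("scene","side")]
    M=[spotter.trace(f,"bay")[0]["mask"] for f in F]
    def cost(p):
        return sum(1-(sil(p,f)&m).sum()/(sil(p,f)|m).sum() for f,m in zip(F,M))
    best=min((minimize(cost,[533,316,np.radians(d)],method="Nelder-Mead",options=dict(initial_simplex=np.array([[533,316,0],[553,316,0],[533,336,0],[533,316,.15]])+[0,0,np.radians(d)])) for d in(75,90,105)),key=lambda r:r.fun)
    x,y,a=best.x;print(best.fun,x,y,np.degrees(a))
    c,s=np.cos(a),np.sin(a)
    for X,Y in[(-85,100),(-85,-100),(85,100),(85,-100)]:print(X,Y,round(x+c*X-s*Y),round(y+s*X+c*Y))
    for n in "cap ferrule plug vial".split():
        for f,cam in zip(F,("scene","side")):
            for r in spotter.trace(f,n)[:2]:
                b=r["box"];print(cam,n,round(r["score"],2),np.round(ray(b[:2],f,5)[:2]))
E
python3 bay.py
```

```text
0.0710205744018676 531.3992869556253 318.6119875864336 95.5564958120356
-85 100 440 224
-85 -100 639 244
85 100 424 394
85 -100 623 413
scene cap 0.56 [655. -75.]
side cap 0.48 [646. -68.]
scene ferrule 0.45 [427. -94.]
side ferrule 0.87 [431. -94.]
scene plug 0.71 [379.  -3.]
scene plug 0.6 [ 775. -102.]
side plug 0.77 [555.  50.]
side plug 0.65 [374.  -8.]
scene vial 0.53 [ 536. -113.]
side vial 0.74 [569. -96.]
```

Request:
{"name": "apply_moves", "arguments": {"delta_pos": [[0.1,-0.3,-0.1],[0.25,-0.6,-0.2],[0.5,-0.9,-0.3],[0.75,-1,-0.4],[1,-1,-0.5],[1,-1,-0.5]], "rot": [[0,0,0.06],[0,0,0.12],[0,0,0.18],[0,0,0.24],[0,0,0.29],[0,0,0.29]], "hand": [0,0,0,0,0,0]}}

```text
time_s: 1.9
ee_pos: [362.5, 401.6, 152.1]
ee_rot: [-179.9, 0.1, -179.7]
force: [0.3, 0.3, 0.4]
gripper_width: 54.4
gripper_force: 0.0
```

Request:
{"name": "apply_moves", "arguments": {"delta_pos": [[0.2,-0.25,0],[0.4,-0.5,0],[0.6,-0.75,0],[0.8,-1,0]], "rot": [[0,0,0],[0,0,0],[0,0,0],[0,0,0]], "hand": [0,0,0,0]}}

```text
time_s: 2.23
ee_pos: [455.1, 282.4, 154.2]
ee_rot: [180.0, 0.0, -179.6]
force: [1.4, 1.3, -0.8]
gripper_width: 27.4
gripper_force: 0.0
```

Request:
{"name": "apply_moves", "arguments": {"delta_pos": [[0.2,-0.25,0],[0.4,-0.5,0],[0.6,-0.75,0],[0.85,-1,0]], "rot": [[0,0,0],[0,0,0],[0,0,0],[0,0,0]], "hand": [0,0,0,0]}}

```text
time_s: 2.57
ee_pos: [556.0, 162.6, 154.4]
ee_rot: [180.0, -0.0, -179.6]
force: [-0.2, 0.5, 0.2]
gripper_width: 1.5
gripper_force: 0.0
```

Request:
{"name": "apply_moves", "arguments": {"delta_pos": [[0,-0.25,0],[0,-0.5,0],[0,-0.75,0],[0,-1,0],[0,-1,0]], "rot": [[0,0,0],[0,0,0],[0,0,0],[0,0,0],[0,0,0]], "hand": [0,0,0,0,0]}}

```text
time_s: 2.98
ee_pos: [555.8, 39.7, 154.2]
ee_rot: [-179.9, -0.0, -179.8]
force: [-0.9, 0.7, 0.6]
gripper_width: 0.7
gripper_force: 0.0
```

```bash
cat >> h.py <<'E'
from scipy.spatial.transform import Rotation as Ro
def wrist():
    s=env.state();f=dict(viewer.grab_frame("wrist"))
    T=np.eye(4);T[:3,:3]=Ro.from_euler("xyz",s["ee_rot"],degrees=True).as_matrix();T[:3,3]=s["ee_pos"]
    C=np.linalg.inv(T@np.array(f["mount"]));g=dict(f,R=C[:3,:3],t=C[:3,3])
    return f,g,s
def wlook(names):
    f,g,s=wrist();print(s["time_s"],np.round(s["ee_pos"],1),np.round(s["ee_rot"],1))
    for n in names:
        for r in spotter.landmark_of(f,n)[:2]:
            print(n,round(r["score"],2),np.round(r["position"]),np.round(ray(r["position"],g)[:2],1))
    return f
E
python3 - <<'E'
from h import *
N="plug cap ferrule vial".split()
f=wlook(N);save(f,"w1.png");look("scene",N,2);look("side",N,2)
E
```

```text
2.9833 [555.8  39.7 154.2] [-179.9   -0.  -179.8]
plug 0.72 [271. 184.] [565.   56.5]
cap 0.64 [172. 246.] [647.4 -69.3]
ferrule 0.59 [130.  65.] [432.3 -97.6]
vial 0.74 [125. 181.] [ 561.  -119.1]
scene plug 0.67 [262. 272.] [ 783. -107.]
scene plug 0.5 [294. 201.] [569.  54.]
scene cap 0.75 [259. 229.] [649. -72.]
scene cap 0.65 [121. 228.] [ 555. -405.]
scene ferrule 0.67 [234. 181.] [435. -85.]
scene ferrule 0.15 [187. 216.] [ 553. -240.]
scene vial 0.46 [232. 210.] [ 562. -121.]
side plug 0.8 [336. 207.] [ 775. -107.]
side plug 0.61 [238. 190.] [562.  51.]
side cap 0.78 [284. 212.] [641. -76.]
side ferrule 0.81 [206. 241.] [ 429. -107.]
side vial 0.58 [258. 230.] [ 556. -113.]
```

View pics/w1.png

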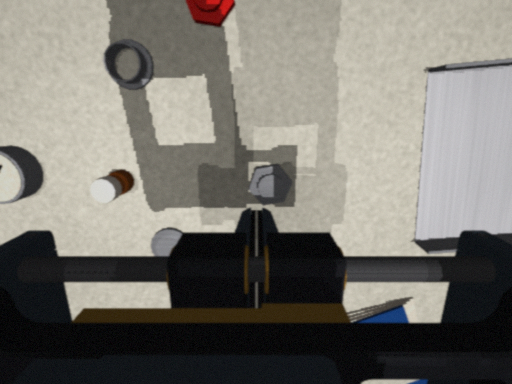

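The wrist view shows the plug at (268,184), the cap at (170,243) and the ferrule at (130,65). The vial is at (110,187), and the closed fingers are just beside the plug. I'll go behind the plug and descend.

Request:
{"name": "apply_moves", "arguments": {"delta_pos": [[0.06,-0.2,0],[0.11,-0.36,-0.1],[0.11,-0.36,-0.4],[0.11,-0.36,-0.7],[0.11,-0.36,-1],[0.11,-0.36,-1]], "rot": [[0,0,0.058],[0,0,0.058],[0,0,0.058],[0,0,0.058],[0,0,0.058],[0,0,0.058]], "hand": [0,0,0,0,0,0]}}

```text
time_s: 4.23
ee_pos: [564.0, 0.4, 27.8]
ee_rot: [179.9, -0.8, -174.6]
force: [-1.0, -0.1, -1.0]
gripper_width: 0.4
gripper_force: 0.0
```

Request:
{"name": "apply_moves", "arguments": {"delta_pos": [[0,0,-0.12],[0,0,-0.21],[0,0,-0.255],[0,0,-0.255],[0,0,-0.255]], "rot": [[0,0,0],[0,0,0],[0,0,0],[0,0,0],[0,0,0]], "hand": [0,0,0,0,0]}}

```text
time_s: 4.65
ee_pos: [569.8, 0.6, 4.3]
ee_rot: [-180.0, 0.1, -174.6]
force: [-0.2, 0.7, -0.4]
gripper_width: 0.3
gripper_force: 0.0
```

```bash
python3 - <<'E'
from h import *
f=wlook(["plug"]);save(f,"w2.png");look("side",["plug"],2)
print(env.state()["force"])
E
```

```text
4.65 [569.8   0.6   4.3] [-1.800e+02  1.000e-01 -1.746e+02]
plug 0.8 [336. 228.] [564.6  54.1]
side plug 0.63 [169. 222.] [363. -10.]
side plug 0.5 [337. 206.] [ 778. -104.]
[ 0.82135341 -0.07305299  0.46647039]
```

View pics/w2.png

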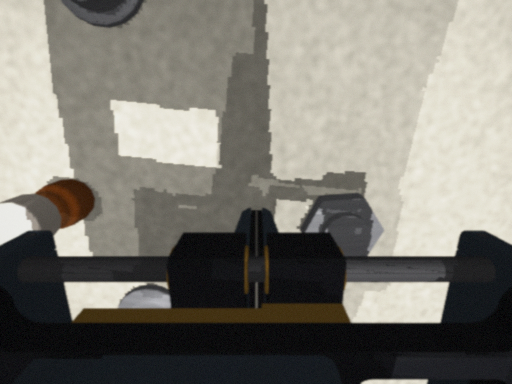

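Request:
{"name": "apply_moves", "arguments": {"delta_pos": [[0,0.06,0],[-0.01,0.12,0],[-0.016,0.18,0],[-0.02,0.24,0],[-0.027,0.31,0],[-0.035,0.4,0],[-0.043,0.49,0],[-0.05,0.58,0],[-0.058,0.66,0],[-0.058,0.66,0]], "rot": [[0,0,0],[0,0,0],[0,0,0],[0,0,0],[0,0,0],[0,0,0],[0,0,0],[0,0,0],[0,0,0],[0,0,0]], "hand": [0,0,0,0,0,0,0,0,0,0]}}

```text
time_s: 5.68
ee_pos: [561.9, 82.0, 3.3]
ee_rot: [179.9, -0.0, -174.5]
force: [-0.4, -0.5, -1.6]
gripper_width: 0.6
gripper_force: 0.0
```

```bash
python3 - <<'E'
from h import *
f=wlook(["plug"]);f=look("scene",["plug"],2)
print(env.state()["force"])
E
```

```text
5.6833 [561.9  82.    3.3] [ 179.9   -0.  -174.5]
plug 0.59 [314. 226.] [556.9 119.8]
scene plug 0.66 [259. 269.] [ 771. -111.]
scene plug 0.48 [316. 194.] [552. 125.]
[ 0.42383836 -1.40135343  0.52579459]
```

Request:
{"name": "apply_moves", "arguments": {"delta_pos": [[-0.005,0.06,0],[-0.013,0.15,0],[-0.022,0.25,0],[-0.03,0.35,0],[-0.04,0.45,0],[-0.048,0.55,0],[-0.057,0.65,0],[-0.066,0.75,0],[-0.075,0.85,0],[-0.084,0.95,0]], "rot": [[0,0,0],[0,0,0],[0,0,0],[0,0,0],[0,0,0],[0,0,0],[0,0,0],[0,0,0],[0,0,0],[0,0,0]], "hand": [0,0,0,0,0,0,0,0,0,0]}}

```text
time_s: 6.72
ee_pos: [552.0, 195.1, 3.4]
ee_rot: [180.0, -0.0, -174.6]
force: [-0.5, -1.4, -0.5]
gripper_width: 0.2
gripper_force: 0.3
```

```bash
python3 - <<'E'
from h import *
f=wlook(["plug"])
E
```

```text
6.7167 [552.  195.1   3.4] [ 180.    -0.  -174.6]
plug 0.91 [308. 225.] [546.6 229.2]
```

Request:
{"name": "apply_moves", "arguments": {"delta_pos": [[-0.008,0.09,0],[-0.016,0.19,0],[-0.025,0.29,0],[-0.035,0.4,0],[-0.045,0.51,0],[-0.055,0.62,0],[-0.065,0.73,0],[-0.075,0.84,0],[-0.083,0.92,0],[-0.087,0.97,0]], "rot": [[0,0,0],[0,0,0],[0,0,0],[0,0,0],[0,0,0],[0,0,0],[0,0,0],[0,0,0],[0,0,0],[0,0,0]], "hand": [0,0,0,0,0,0,0,0,0,0]}}

```text
time_s: 7.65
ee_pos: [541.5, 311.8, 3.3]
ee_rot: [180.0, 0.0, -174.5]
force: [0.6, -0.6, -0.4]
gripper_width: 0.4
gripper_force: 0.4
```

Request:
{"name": "apply_moves", "arguments": {"delta_pos": [[0,0,0],[0.01,-0.1,0],[0.02,-0.2,0.15],[0.02,-0.3,0.45],[0.15,-0.6,0.75],[0.25,-0.85,0.75],[0.35,-1,0.75]], "rot": [[0,0,0],[0,0,0],[0,0,0],[0,0,0.01],[0,0,0.02],[0,0,0.03],[0,0,0.03]], "hand": [0,0,0,0,0,0,0]}}

```text
time_s: 8.23
ee_pos: [585.9, 185.9, 97.0]
ee_rot: [-179.9, 0.3, -172.1]
force: [-0.2, -0.2, 0.0]
gripper_width: 0.2
gripper_force: 0.0
```

Request:
{"name": "apply_moves", "arguments": {"delta_pos": [[0.1,-0.3,0],[0.2,-0.6,0],[0.3,-0.9,0],[0.35,-1,0]], "rot": [[0,0,0],[0,0,0],[0,0,0],[0,0,0]], "hand": [0,0,0,0]}}

```text
time_s: 8.57
ee_pos: [626.3, 63.8, 93.5]
ee_rot: [-179.9, 0.0, -172.3]
force: [-0.4, -0.4, 0.3]
gripper_width: 0.3
gripper_force: 0.0
```

Request:
{"name": "apply_moves", "arguments": {"delta_pos": [[0.05,-0.3,0],[0.1,-0.6,0],[0.15,-0.9,0],[0.2,-1,0]], "rot": [[0,0,0],[0,0,0],[0,0,0],[0,0,0]], "hand": [0,0,0,0]}}

```text
time_s: 8.9
ee_pos: [649.1, -55.4, 93.3]
ee_rot: [-179.9, -0.0, -172.3]
force: [-0.0, -0.0, -0.1]
gripper_width: 0.9
gripper_force: 0.0
```

Request:
{"name": "apply_moves", "arguments": {"delta_pos": [[0,-0.25,0],[0,-0.5,0],[0,-0.62,0],[0,-0.62,0],[0,-0.62,0]], "rot": [[0,0,0],[0,0,0],[0,0,0],[0,0,0],[0,0,0]], "hand": [0,0,0,0,0]}}

```text
time_s: 9.32
ee_pos: [649.3, -124.4, 93.2]
ee_rot: [179.9, -0.0, -172.1]
force: [0.6, 0.1, 0.2]
gripper_width: 0.5
gripper_force: 0.0
```

```bash
python3 - <<'E'
from h import *
N=["cap","vial"]
f=wlook(N);save(f,"w3.png");look("scene",["plug","cap"]);look("side",["plug","cap"])
E
```

```text
9.3167 [ 649.3 -124.4   93.2] [ 179.9   -0.  -172.1]
cap 0.85 [312. 197.] [647.8 -69.6]
vial 0.9 [275. 103.] [ 564.2 -119.3]
scene plug 0.74 [260. 272.] [ 781. -112.]
scene plug 0.62 [382. 176.] [522. 355.]
scene cap 0.49 [259. 230.] [653. -75.]
side plug 0.73 [338. 206.] [ 779. -107.]
side plug 0.5 [170. 221.] [367.  -9.]
side plug 0.42 [202. 141.] [535. 346.]
side cap 0.51 [281. 209.] [639. -64.]
```

View pics/w3.png

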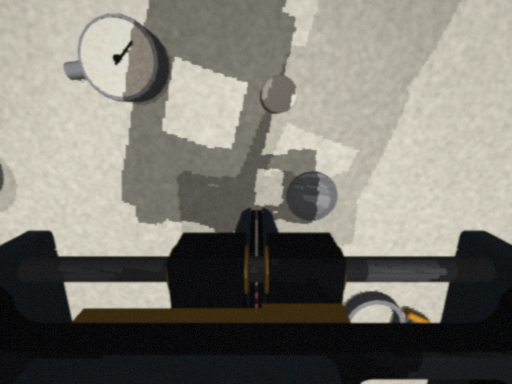

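The wrist view shows the cap at (312,196), the vial at (278,94), and a clear path. The plug is inside the bay at about (530,350). Next is the cap, using a 10° lane.

Request:
{"name": "apply_moves", "arguments": {"delta_pos": [[0.065,0,-0.1],[0.065,0,-0.35],[0.065,0,-0.6],[0.065,0,-0.7],[0.065,0,-0.75],[0.065,0,-0.75],[0.065,0,-0.75]], "rot": [[0,0,0.027],[0,0,0.027],[0,0,0.027],[0,0,0.027],[0,0,0.027],[0,0,0.027],[0,0,0.027]], "hand": [0,0,0,0,0,0,0]}}

```text
time_s: 10.35
ee_pos: [658.5, -124.4, 4.4]
ee_rot: [-180.0, 0.1, -169.7]
force: [0.7, -0.6, 0.4]
gripper_width: 0.7
gripper_force: 0.0
```

Request:
{"name": "apply_moves", "arguments": {"delta_pos": [[-0.009,0.05,0],[-0.018,0.1,0],[-0.029,0.16,0],[-0.04,0.22,0],[-0.054,0.3,0],[-0.07,0.39,0],[-0.086,0.48,0],[-0.104,0.58,0],[-0.12,0.66,0],[-0.12,0.66,0]], "rot": [[0,0,0],[0,0,0],[0,0,0],[0,0,0],[0,0,0],[0,0,0],[0,0,0],[0,0,0],[0,0,0],[0,0,0]], "hand": [0,0,0,0,0,0,0,0,0,0]}}

```text
time_s: 11.18
ee_pos: [642.8, -42.6, 3.6]
ee_rot: [179.9, 0.0, -169.6]
force: [-0.3, -0.7, 0.3]
gripper_width: 0.5
gripper_force: 0.0
```

```bash
python3 - <<'E'
from h import *
f=wlook(["cap"]);look("scene",["cap"]);look("side",["cap"])
E
```

```text
11.1833 [642.8 -42.6   3.6] [ 179.9    0.  -169.6]
cap 0.81 [307. 224.] [633.9 -10.4]
side cap 0.54 [269. 199.] [625. -15.]
```

Request:
{"name": "apply_moves", "arguments": {"delta_pos": [[-0.009,0.05,0],[-0.023,0.13,0],[-0.04,0.22,0],[-0.056,0.31,0],[-0.072,0.4,0],[-0.088,0.49,0],[-0.104,0.58,0],[-0.12,0.67,0],[-0.137,0.76,0],[-0.153,0.85,0]], "rot": [[0,0,0],[0,0,0],[0,0,0],[0,0,0],[0,0,0],[0,0,0],[0,0,0],[0,0,0],[0,0,0],[0,0,0]], "hand": [0,0,0,0,0,0,0,0,0,0]}}

```text
time_s: 12.32
ee_pos: [624.5, 58.1, 3.4]
ee_rot: [180.0, 0.0, -169.7]
force: [-0.1, -1.1, 0.6]
gripper_width: 0.2
gripper_force: 0.3
```

```bash
python3 - <<'E'
from h import *
f=wlook(["cap"])
E
```

```text
12.3167 [624.5  58.1   3.4] [ 180.     0.  -169.7]
cap 0.62 [304. 225.] [616.4  88.9]
```

Request:
{"name": "apply_moves", "arguments": {"delta_pos": [[-0.016,0.09,0],[-0.032,0.18,0],[-0.048,0.27,0],[-0.064,0.36,0],[-0.08,0.45,0],[-0.096,0.53,0],[-0.11,0.61,0],[-0.124,0.69,0],[-0.138,0.77,0],[-0.153,0.85,0]], "rot": [[0,0,0],[0,0,0],[0,0,0],[0,0,0],[0,0,0],[0,0,0],[0,0,0],[0,0,0],[0,0,0],[0,0,0]], "hand": [0,0,0,0,0,0,0,0,0,0]}}

```text
time_s: 13.25
ee_pos: [606.3, 159.9, 3.4]
ee_rot: [180.0, 0.0, -169.7]
force: [0.6, -0.3, -0.1]
gripper_width: 0.3
gripper_force: 0.5
```

```bash
python3 - <<'E'
from h import *
f=wlook(["cap","plug"])
E
```

```text
13.25 [606.3 159.9   3.4] [ 180.     0.  -169.7]
cap 0.82 [303. 226.] [598.9 189.9]
```

Request:
{"name": "apply_moves", "arguments": {"delta_pos": [[-0.016,0.09,0],[-0.032,0.18,0],[-0.048,0.27,0],[-0.064,0.36,0],[-0.08,0.45,0],[-0.096,0.53,0],[-0.11,0.61,0],[-0.124,0.69,0],[-0.138,0.77,0],[-0.15,0.84,0]], "rot": [[0,0,0],[0,0,0],[0,0,0],[0,0,0],[0,0,0],[0,0,0],[0,0,0],[0,0,0],[0,0,0],[0,0,0]], "hand": [0,0,0,0,0,0,0,0,0,0]}}

```text
time_s: 14.23
ee_pos: [588.2, 260.8, 3.4]
ee_rot: [180.0, -0.0, -169.7]
force: [-0.6, 0.1, -0.0]
gripper_width: 0.5
gripper_force: 0.2
```

Request:
{"name": "apply_moves", "arguments": {"delta_pos": [[0,0,0],[0.01,-0.1,0],[0.02,-0.2,0.15],[0.0,-0.3,0.45],[-0.1,-0.55,0.75],[-0.2,-0.8,0.75],[-0.3,-1,0.75]], "rot": [[0,0,0],[0,0,0],[0,0,0],[0,0,-0.06],[0,0,-0.12],[0,0,-0.18],[0,0,-0.24]], "hand": [0,0,0,0,0,0,0]}}

```text
time_s: 14.82
ee_pos: [553.4, 136.9, 96.2]
ee_rot: [179.9, 0.3, 169.4]
force: [-0.7, -0.4, 0.2]
gripper_width: 0.8
gripper_force: 0.0
```

Request:
{"name": "apply_moves", "arguments": {"delta_pos": [[-0.15,-0.25,0],[-0.3,-0.5,0],[-0.45,-0.75,0],[-0.6,-1,0]], "rot": [[0,0,0],[0,0,0],[0,0,0],[0,0,0]], "hand": [0,0,0,0]}}

```text
time_s: 15.15
ee_pos: [478.9, 17.3, 93.5]
ee_rot: [-180.0, 0.0, 169.6]
force: [1.0, -0.8, 1.0]
gripper_width: 0.9
gripper_force: 0.0
```

Request:
{"name": "apply_moves", "arguments": {"delta_pos": [[-0.12,-0.25,0],[-0.25,-0.5,0],[-0.37,-0.75,0],[-0.5,-1,0]], "rot": [[0,0,0],[0,0,0],[0,0,0],[0,0,0]], "hand": [0,0,0,0]}}

```text
time_s: 15.48
ee_pos: [419.0, -102.5, 93.6]
ee_rot: [-180.0, 0.0, 169.6]
force: [-0.1, -0.9, 1.3]
gripper_width: 0.6
gripper_force: 0.0
```

Request:
{"name": "apply_moves", "arguments": {"delta_pos": [[0,-0.2,0],[0,-0.4,0],[0,-0.49,0],[0,-0.49,0],[0,-0.49,0]], "rot": [[0,0,0],[0,0,0],[0,0,0],[0,0,0],[0,0,0]], "hand": [0,0,0,0,0]}}

```text
time_s: 15.9
ee_pos: [419.9, -159.3, 93.3]
ee_rot: [180.0, -0.0, 169.5]
force: [0.2, 1.0, 0.4]
gripper_width: 0.6
gripper_force: 0.0
```

```bash
python3 - <<'E'
from h import *
f=wlook(["ferrule","plug"]);save(f,"w4.png");look("scene",["plug","cap"]);look("side",["plug","cap"])
E
```

```text
15.9 [ 419.9 -159.3   93.3] [180.   -0.  169.5]
ferrule 0.68 [318. 187.] [427.2 -98.8]
plug 0.95 [409. 115.] [374.1  -7.9]
scene plug 0.74 [259. 270.] [ 773. -111.]
scene plug 0.63 [383. 179.] [541. 349.]
scene plug 0.46 [256. 166.] [375.   1.]
scene cap 0.59 [373. 191.] [582. 290.]
scene cap 0.58 [233. 212.] [ 568. -121.]
side plug 0.57 [338. 203.] [788. -95.]
side plug 0.56 [171. 221.] [367.  -8.]
side cap 0.55 [219. 146.] [579. 300.]
side cap 0.55 [312. 178.] [779.  32.]
```

View pics/w4.png

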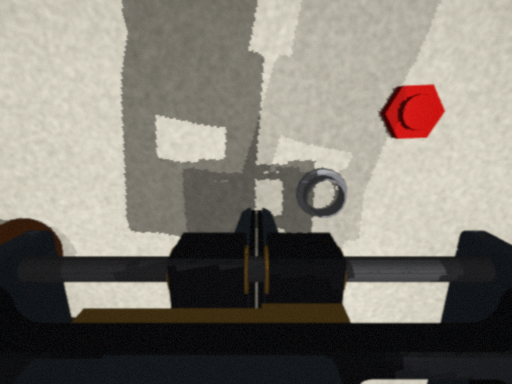

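The wrist view shows the ferrule at (322,192) and the red decoy at (415,112), off the lane. There is something amber at the left edge (20,245), probably a bottle, so I'll check clearance before descending.

```bash
python3 - <<'E'
from h import *
look("scene",["bottle_amber","bottle_tall","bottle_short"],2);look("side",["bottle_amber","bottle_tall","bottle_short"],2)
E
```

```text
scene bottle_amber 0.77 [124. 199.] [ 439. -394.]
scene bottle_tall 0.7 [123. 200.] [ 444. -398.]
scene bottle_tall 0.65 [124. 260.] [ 664. -400.]
scene bottle_short 0.87 [122. 226.] [ 547. -403.]
side bottle_amber 0.84 [254. 357.] [ 434. -405.]
side bottle_tall 0.94 [367. 311.] [ 668. -398.]
side bottle_short 0.8 [316. 335.] [ 553. -406.]
```

Request:
{"name": "apply_moves", "arguments": {"delta_pos": [[0,0.05,-0.1],[0,0.05,-0.35],[0,0.05,-0.6],[0,0.05,-0.7],[0,0.05,-0.75],[0,0.05,-0.75],[0,0.05,-0.75]], "rot": [[0,0,0],[0,0,0],[0,0,0],[0,0,0],[0,0,0],[0,0,0],[0,0,0]], "hand": [0,0,0,0,0,0,0]}}

```text
time_s: 17.33
ee_pos: [420.9, -153.3, 3.7]
ee_rot: [-180.0, 0.0, 169.7]
force: [-0.3, 0.2, -0.2]
gripper_width: 0.4
gripper_force: 0.0
```

Request:
{"name": "apply_moves", "arguments": {"delta_pos": [[0.009,0.05,0],[0.018,0.1,0],[0.029,0.16,0],[0.04,0.22,0],[0.054,0.3,0],[0.07,0.39,0],[0.086,0.48,0],[0.104,0.58,0],[0.12,0.66,0],[0.12,0.66,0]], "rot": [[0,0,0],[0,0,0],[0,0,0],[0,0,0],[0,0,0],[0,0,0],[0,0,0],[0,0,0],[0,0,0],[0,0,0]], "hand": [0,0,0,0,0,0,0,0,0,0]}}

```text
time_s: 18.17
ee_pos: [435.1, -72.0, 3.4]
ee_rot: [180.0, 0.0, 169.8]
force: [-0.5, 0.3, 0.4]
gripper_width: 0.5
gripper_force: 0.0
```

```bash
python3 - <<'E'
from h import *
f=wlook(["ferrule"])
E
```

```text
18.1667 [435.1 -72.    3.4] [180.    0.  169.8]
ferrule 0.78 [306. 234.] [445.2 -39.2]
```

Request:
{"name": "apply_moves", "arguments": {"delta_pos": [[0.009,0.05,0],[0.024,0.13,0],[0.042,0.23,0],[0.06,0.33,0],[0.079,0.43,0],[0.097,0.53,0],[0.115,0.63,0],[0.134,0.73,0],[0.15,0.82,0],[0.167,0.91,0]], "rot": [[0,0,0],[0,0,0],[0,0,0],[0,0,0],[0,0,0],[0,0,0],[0,0,0],[0,0,0],[0,0,0],[0,0,0]], "hand": [0,0,0,0,0,0,0,0,0,0]}}

```text
time_s: 19.1
ee_pos: [454.7, 36.2, 3.3]
ee_rot: [-180.0, -0.0, 169.7]
force: [-0.4, -0.3, 0.3]
gripper_width: 0.2
gripper_force: 0.3
```

Request:
{"name": "apply_moves", "arguments": {"delta_pos": [[0.016,0.09,0],[0.033,0.18,0],[0.05,0.27,0],[0.066,0.36,0],[0.082,0.45,0],[0.099,0.54,0],[0.115,0.63,0],[0.134,0.73,0],[0.15,0.82,0],[0.167,0.91,0]], "rot": [[0,0,0],[0,0,0],[0,0,0],[0,0,0],[0,0,0],[0,0,0],[0,0,0],[0,0,0],[0,0,0],[0,0,0]], "hand": [0,0,0,0,0,0,0,0,0,0]}}

```text
time_s: 19.93
ee_pos: [475.1, 145.7, 3.4]
ee_rot: [180.0, -0.0, 169.7]
force: [0.2, -0.9, -0.4]
gripper_width: 0.5
gripper_force: 0.3
```

```bash
python3 - <<'E'
from h import *
f=wlook(["ferrule"])
E
```

```text
19.9333 [475.1 145.7   3.4] [180.   -0.  169.7]
ferrule 0.66 [304. 233.] [484.2 176.6]
```

Request:
{"name": "apply_moves", "arguments": {"delta_pos": [[0.016,0.09,0],[0.033,0.18,0],[0.05,0.27,0],[0.066,0.36,0],[0.082,0.45,0],[0.099,0.54,0],[0.115,0.63,0],[0.134,0.73,0],[0.15,0.82,0],[0.165,0.9,0]], "rot": [[0,0,0],[0,0,0],[0,0,0],[0,0,0],[0,0,0],[0,0,0],[0,0,0],[0,0,0],[0,0,0],[0,0,0]], "hand": [0,0,0,0,0,0,0,0,0,0]}}

```text
time_s: 20.87
ee_pos: [494.9, 253.9, 3.4]
ee_rot: [180.0, 0.0, 169.7]
force: [0.6, -1.5, -0.3]
gripper_width: 0.3
gripper_force: 0.4
```

Request:
{"name": "apply_moves", "arguments": {"delta_pos": [[0,0,0],[-0.02,-0.1,0],[-0.04,-0.2,0.15],[-0.04,-0.3,0.45],[-0.04,-0.3,0.75],[-0.04,-0.2,1],[-0.04,-0.2,1],[-0.04,-0.2,1]], "rot": [[0,0,0],[0,0,0],[0,0,0],[0,0,0],[0,0,0],[0,0,0],[0,0,0],[0,0,0]], "hand": [0,0,0,0,0,0,0,0]}}

```text
time_s: 21.53
ee_pos: [490.6, 227.9, 125.2]
ee_rot: [179.9, 0.2, 169.6]
force: [0.5, -0.3, -0.0]
gripper_width: 0.2
gripper_force: 0.0
```

```bash
python3 - <<'E'
from h import *
f=wlook(["ferrule","plug","cap"]);save(f,"w5.png")
g=viewer.grab_frame("scene");cv2.imwrite("pics/s5.png",cv2.resize(cv2.cvtColor(g["pixels"],cv2.COLOR_RGB2BGR),(800,600)))
look("side",["vial","gauge","clamp","cap","plug","ferrule"],2)
E
```

```text
21.5333 [490.6 227.9 125.2] [179.9   0.2 169.6]
plug 0.89 [368. 200.] [533.4 347.4]
plug 0.83 [  9. 112.] [371.9  -7.6]
cap 0.79 [323. 245.] [579.8 291.7]
side vial 0.58 [259. 230.] [ 558. -116.]
side gauge 0.97 [276. 272.] [ 544. -249.]
side gauge 0.16 [312. 180.] [775.  23.]
side clamp 0.6 [312. 180.] [773.  22.]
side clamp 0.33 [218. 146.] [575. 298.]
side cap 0.59 [217. 145.] [574. 304.]
side cap 0.57 [196. 152.] [500. 284.]
side plug 0.81 [336. 206.] [ 776. -101.]
side plug 0.53 [200. 142.] [528. 344.]
side ferrule 0.49 [196. 152.] [503. 286.]
```

View pics/w5.png

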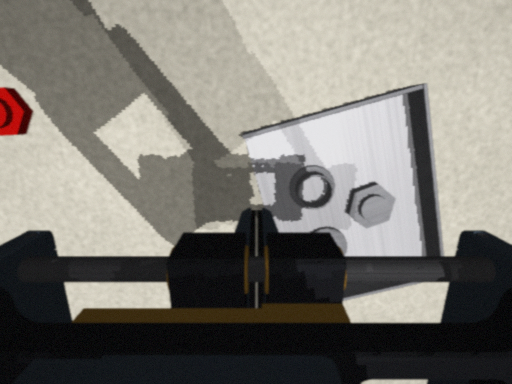

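View pics/s5.png

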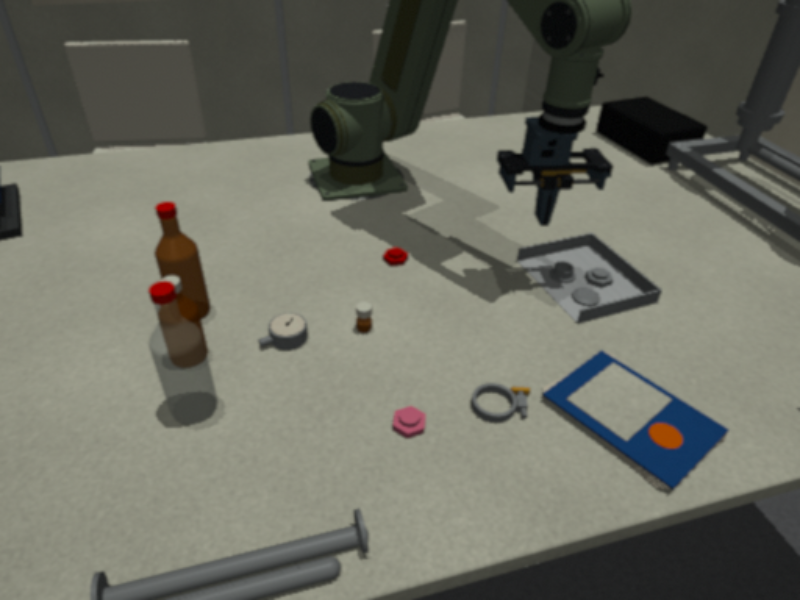

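Both views show all three fittings lying flat well inside the bay, each at least about 29 mm past the mouth. In the scene view they are at (562,270), (598,277) and (586,296). The bystanders have not moved and the tool is clear.

```bash
python3 -c "
from workcell import env
print(env.job_done())"
```

```text
the job is handed in; nothing more can be done
None
```

I swept the cap, ferrule and plug into the parts bay, where all three lie flat and wholly inside with the bystanders unmoved, and handed the job in at about 22 s of robot time.

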